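Set out the enamel colours at the engraver's bench

TASK

Colour-filling of an engraved plate comes next: take the four enamel bottles out of the dark storage rack and stand them in the empty light bench rack, one in each bay, in the same left-to-right order, seen from the robot, in which they stand in the storage rack now (its colour chips keep showing that order). They are full glass bottles: keep them upright and set each one down in its bay, do not drop it.

Things in the scene. Friction and masses are not known exactly. Their poses are not given: they have to be found in the camera images.
- red_bottle: Loose glass bottle of red enamel, red ribbed screw cap, blank white label band: straight and round, 34 mm in diameter, 60 mm tall, about 85 g. Grip it anywhere on its upper half. Origin: centre of its underside; z up its axis. At the start it stands in a bay of the storage rack.
- yellow_bottle: Loose glass bottle of yellow enamel, yellow ribbed screw cap, blank white label band: straight and round, 34 mm in diameter, 60 mm tall, about 85 g. Grip it anywhere on its upper half. Origin: centre of its underside; z up its axis. At the start it stands in a bay of the storage rack.
- green_bottle: Loose glass bottle of green enamel, green ribbed screw cap, blank white label band: straight and round, 34 mm in diameter, 60 mm tall, about 85 g. Grip it anywhere on its upper half. Origin: centre of its underside; z up its axis. At the start it stands in a bay of the storage rack.
- blue_bottle: Loose glass bottle of blue enamel, blue ribbed screw cap, blank white label band: straight and round, 34 mm in diameter, 60 mm tall, about 85 g. Grip it anywhere on its upper half. Origin: centre of its underside; z up its axis. At the start it stands in a bay of the storage rack.
- red_chip: Flat red colour chip with white border, 22 x 34 x 3 mm, fixed on the label ledge along the storage rack's robot side, 44 mm in front of the middle of the bay where the red bottle stands at the start; it stays there. Origin: centre of its underside, 8 mm above the table; axes as the rack's.
- yellow_chip: Flat yellow colour chip with white border, 22 x 34 x 3 mm, fixed on the label ledge along the storage rack's robot side, 44 mm in front of the middle of the bay where the yellow bottle stands at the start; it stays there. Origin: centre of its underside, 8 mm above the table; axes as the rack's.
- green_chip: Flat green colour chip with white border, 22 x 34 x 3 mm, fixed on the label ledge along the storage rack's robot side, 44 mm in front of the middle of the bay where the green bottle stands at the start; it stays there. Origin: centre of its underside, 8 mm above the table; axes as the rack's.
- blue_chip: Flat blue colour chip with white border, 22 x 34 x 3 mm, fixed on the label ledge along the storage rack's robot side, 44 mm in front of the middle of the bay where the blue bottle stands at the start; it stays there. Origin: centre of its underside, 8 mm above the table; axes as the rack's.
- storage_rack: Fixed dark red wooden rack, 252 x 62 mm, chip ledge on its robot side; a bottle in each bay, some 28 mm apart. 4 bays in a row at y = +93 (leftmost), +31, -31, -93 mm, each 58 (y) x 54 mm inside, floors 10 mm and walls and dividers 26 mm above the table. Origin: centre of underside; x across the row away from the robot, y left along the row, z up. Up to 0.3 rad askew, in the left or right half.
- bench_rack: Fixed light wooden rack with aluminium long sides, 252 x 62 mm, no chips, empty at the start: the target. 4 bays in a row at y = +93 (leftmost), +31, -31, -93 mm, each 58 (y) x 54 mm inside, floors 10 mm and walls and dividers 26 mm above the table. Origin: centre of underside; x across the row away from the robot, y left along the row, z up. Up to 0.3 rad askew, in the left or right half.
Mind the look-alikes: they are no part of the job. Leave any pink look-alike of the blue_bottle alone. There is more than one size of the green_bottle; the job needs the smaller.

How it is judged:
At the end, for the whole second after the job is handed in: Each bottle stands upright (0.1 rad), at rest, on the floor of the bench-rack bay with the same number from the left as the storage bay of its colour chip, within 13 mm of the bay's middle along and across, underside 6 to 14 mm above the table (((y of red_chip in the frame of storage_rack between 0.073 and 0.113 m and y of red_bottle in the frame of bench_rack between 0.08 and 0.106 m) or (y of red_chip in the frame of storage_rack between 0.011 and 0.051 m and y of red_bottle in the frame of bench_rack between 0.018 and 0.044 m) or (y of red_chip in the frame of storage_rack between -0.051 and -0.011 m and y of red_bottle in the frame of bench_rack between -0.044 and -0.018 m) or (y of red_chip in the frame of storage_rack between -0.113 and -0.073 m and y of red_bottle in the frame of bench_rack between -0.106 and -0.08 m)) and x of red_bottle in the frame of bench_rack between -0.013 and 0.013 m and z of red_bottle in the frame of bench_rack between 0.006 and 0.014 m and angle between each of red_bottle, yellow_bottle, green_bottle, blue_bottle's own z axis and vertical below 0.1 rad and linear speed of each of red_bottle, yellow_bottle, green_bottle, blue_bottle below 0.02 m/s and ((y of yellow_chip in the frame of storage_rack between 0.073 and 0.113 m and y of yellow_bottle in the frame of bench_rack between 0.08 and 0.106 m) or (y of yellow_chip in the frame of storage_rack between 0.011 and 0.051 m and y of yellow_bottle in the frame of bench_rack between 0.018 and 0.044 m) or (y of yellow_chip in the frame of storage_rack between -0.051 and -0.011 m and y of yellow_bottle in the frame of bench_rack between -0.044 and -0.018 m) or (y of yellow_chip in the frame of storage_rack between -0.113 and -0.073 m and y of yellow_bottle in the frame of bench_rack between -0.106 and -0.08 m)) and x of yellow_bottle in the frame of bench_rack between -0.013 and 0.013 m and z of yellow_bottle in the frame of bench_rack between 0.006 and 0.014 m and ((y of green_chip in the frame of storage_rack between 0.073 and 0.113 m and y of green_bottle in the frame of bench_rack between 0.08 and 0.106 m) or (y of green_chip in the frame of storage_rack between 0.011 and 0.051 m and y of green_bottle in the frame of bench_rack between 0.018 and 0.044 m) or (y of green_chip in the frame of storage_rack between -0.051 and -0.011 m and y of green_bottle in the frame of bench_rack between -0.044 and -0.018 m) or (y of green_chip in the frame of storage_rack between -0.113 and -0.073 m and y of green_bottle in the frame of bench_rack between -0.106 and -0.08 m)) and x of green_bottle in the frame of bench_rack between -0.013 and 0.013 m and z of green_bottle in the frame of bench_rack between 0.006 and 0.014 m and ((y of blue_chip in the frame of storage_rack between 0.073 and 0.113 m and y of blue_bottle in the frame of bench_rack between 0.08 and 0.106 m) or (y of blue_chip in the frame of storage_rack between 0.011 and 0.051 m and y of blue_bottle in the frame of bench_rack between 0.018 and 0.044 m) or (y of blue_chip in the frame of storage_rack between -0.051 and -0.011 m and y of blue_bottle in the frame of bench_rack between -0.044 and -0.018 m) or (y of blue_chip in the frame of storage_rack between -0.113 and -0.073 m and y of blue_bottle in the frame of bench_rack between -0.106 and -0.08 m)) and x of blue_bottle in the frame of bench_rack between -0.013 and 0.013 m and z of blue_bottle in the frame of bench_rack between 0.006 and 0.014 m); the robot touches nothing.
It fails at once if a bottle is tipped by more than 0.6 rad (angle between any of red_bottle, yellow_bottle, green_bottle, blue_bottle's own z axis and vertical above 0.6 rad).
It fails at once if a bottle is let go in the air (no finger on it, its underside more than 40 mm above the table, 30 mm above a bay's floor) ((height (world z) of red_bottle above 0.04 m and contact force between the fingers and red_bottle below 0.02 N) or (height (world z) of yellow_bottle above 0.04 m and contact force between the fingers and yellow_bottle below 0.02 N) or (height (world z) of green_bottle above 0.04 m and contact force between the fingers and green_bottle below 0.02 N) or (height (world z) of blue_bottle above 0.04 m and contact force between the fingers and blue_bottle below 0.02 N)).
It also fails if it takes over 109 s, if anything falls off the work surface, if the arm or the gripper's body presses on something with over 40 N, if the wrist force passes 120 N, or if a joint passes its speed limit or range.

ROBOT

A 7-joint arm with a two-finger parallel gripper is mounted at the origin on the work surface. World frame = base frame: x ahead of the robot, y to its left, z up, the work surface at z = 0. Lengths are in m, angles in rad, forces in N, time in s.
With the tool pointing down it reaches from about 0.425 to 0.825 m from the base axis. Payload 3.6 kg.
Tool frame: the origin (TCP) lies midway between the tips of the shut fingers; the grasp point (between the pads) lies 19 mm behind it; z points along the fingers, y is the direction in which the jaws open and shut (so a half turn about z gives the same grasp; the last joint's range is limited). The gripper opens to 93 mm and grips with 3 to 60 N. Pads are 15 mm wide; open, the fingers measure 128 mm over their backs; the gripper's body (75 mm by 188 mm) begins 65 mm behind the grasp point.
Start: joints at [1.236, 0.615, -0.013, 1.423, 0.008, 1.103, -0.04], TCP at [0.197, -0.619, 0.191] pointing down, gripper open.
Joint ranges: [-3.12, 3.12], [-0.3, 2.06], [-1.34, 1.32], [0.26, 2.42], [-1.36, 4.5], [0.01, 1.98], [-2.84, 2.84]. Speed limits (rad/s): [2.79, 2.79, 3.14, 3.14, 3.14, 3.14, 3.14].

INTERFACE

Orientations are given as [roll, pitch, yaw] about the fixed x, y, z axes, in that order (R = Rz(yaw) Ry(pitch) Rx(roll)).
In Python, from station import state, snapshot, job_done, silhouettes, landmark_of gives the robot as it stands. The module is installed in compiled form; this text tells all that it offers.
- The arm moves only by the tool play_rows, never from a script. Its argument "commands" is one flat list of numbers, 5 for each row, row after row: the shift along the world's x, y, z in mm, then the turn about the world's z in rad, then the finger opening in mm, from 0 to 93. In form: [x, y, z, twist, hand, x, y, z, twist, hand, ...]. A call has 1 to 10 rows; each row shifts and turns the commanded pose from where the row before left it; what a row does not reach is not made up. A row lasts 1/8 s, in which the tool goes at most 62.5 mm and 10.7 degrees, less where a joint would pass 70% of its speed; a pose out of reach is approached as far as the arm can. A call is refused whole if a number of a shift passes 62.5 or a number of a turn 0.188, either way. A call with a gripper value outside its range is refused whole. The fingers move at their own pace and stop on an object; "force" is the grip in N (left out, the last holds). Time passes only in rows, so rows that do not move let the fingers close. It gives the time, the measured TCP pose, the force and the opening at its end, in the units of the state.
- state(): the state, without advancing time (a new reading comes with each control period).
- snapshot(name): name is "scene" or "side" or "wrist"; returns a dict with "image" (400x640x3 uint8, red, green, blue), "z_map" (400x640 float32, m along the optical axis (not along the pixel's ray), 0 where there is no reading), "camera_matrix" (3x3 intrinsics, pixels), "rvec" (rotation vector, rad) and "tvec" (3), from world to camera coordinates, as OpenCV has them; the wrist camera has in their place "T_tool_cam" (4x4, takes a point from camera to tool coordinates, whose origin is the TCP and whose axes are the flange's). Camera axes: x right, y down, z forward; pixel columns grow to the right and rows downward; lengths in m; the calibration is good to about 2 mm. A picture is of the moment at which its call begins: read the wrist's pose just before it.
- job_done(): hands the job in, once; it reports no verdict.
Trained networks look in the newest picture that a camera, given by its name, has taken for a name from the list of things; names that differ only in an ending like _2 or _b are one class to them, and where a whole thing is asked for, a point or a joint stands for the part that bears it (a point fixed in the world has none). Each returns a list of dicts, best first, with "conf" (0 to 1); they miss things now and then, are a little off and sometimes report something else, mostly with a low value. They report only what shows in the picture. A call takes as long as a camera call. They do not tell look-alikes from the thing itself.
- silhouettes(camera, target): "mask" (400x640 bool, what is visible of it) and "box" ([centre column, centre row, width, height] in pixels, round what is visible of it).
- landmark_of(camera, target): "location" ([column, row] in pixels: a listed point, or the origin of a listed thing).
The state is a dict: "time": time; "q": joint angles; "joint_velocities": joint speeds; "tau": joint torques, N m; "eef_pos": TCP position; "ee_rot": TCP orientation; "force": force on the tool from outside, world axes, zero at the start; "ft_torque": the same for the moment, N m; "gripper_width": opening from 0.0 (shut) to 1.0 (fully open).
Only numpy, scipy, OpenCV 4.12 (cv2) and the standard library are available. Lean on these libraries where they do the work, as an engineer would, in place of code of your own. Each camera call takes 0.05 s, during which the arm holds its last target. There are 200 camera calls.

## Working session

There is one attempt and no reset: what is moved stays moved. The work goes in short steps, Python scripts to look and compute and a tool call to move; the robot and the scene stay as the last step left them, time stands still between calls to the robot, and variables do not carry over. Pictures are saved under pics/ and viewed, about 12 in all and at most 16, crops included, and the job is handed in when it is done.

Besides the shell and the picture viewer there is one more tool, called after ">>>" as a command line: name --argument value ..., lists and objects as JSON in quotes. play_rows: Moves the arm, as the interface text tells. Its arguments: {"type":"object","properties":{"commands":{"type":"array","items":{"type":"number"}},"force":{"type":"number"}},"required":["commands"]}

```bash
mkdir -p pics
cat > h.py <<'E'
import numpy as np, cv2
from station import *
def deproj(s,mask=None):
    K=s["camera_matrix"];R=cv2.Rodrigues(np.array(s["rvec"],float))[0];t=np.array(s["tvec"],float).ravel()
    z=s["z_map"];v,u=np.mgrid[:400,:640]
    P=np.stack([(u-K[0,2])/K[0,0]*z,(v-K[1,2])/K[1,1]*z,z],-1)
    W=(P-t)@R
    W[z<=0]=np.nan
    return W
E
python3 - <<'E'
from h import *
print(state())
for c in("scene","side"):
    s=snapshot(c);cv2.imwrite(f"pics/{c}0.png",s["image"][...,::-1]);W=deproj(s)
    R=cv2.Rodrigues(np.array(s["rvec"],float))[0];print(c,"campos",-R.T@np.array(s["tvec"]).ravel())
    for n in["red","yellow","green","blue"]:
        for k in("_bottle","_chip"):
            for d in silhouettes(c,n+k):
                m=d["mask"];w=W[m];print(n+k,round(d["conf"],2),np.round(d["box"]),np.round(np.nanmedian(w,0),3),"top",np.round(np.nanpercentile(w[:,2],98),3))
    for n in("storage_rack","bench_rack"):
        for d in silhouettes(c,n): 
            w=W[d["mask"]];print(n,round(d["conf"],2),np.round(d["box"]),np.round(np.nanmedian(w,0),3))
        print([(round(d["conf"],2),np.round(d["location"])) for d in landmark_of(c,n)])
E
```

```text
{'time': 0.0, 'q': array([ 1.23651972,  0.61587459, -0.01262433,  1.42488722,  0.00812733,
        1.10338975, -0.04036534]), 'joint_velocities': array([-0.00160654, -0.00050656, -0.00144841,  0.00067546,  0.00079675,
       -0.00089525,  0.00088477]), 'tau': array([-1.26462422e-03, -4.58931184e+01,  2.08825478e-01, -1.65743458e+01,
       -6.10445626e-02,  2.03155837e-02,  2.09926525e-04]), 'eef_pos': array([ 0.19665595, -0.61863907,  0.18961408]), 'ee_rot': array([-3.13908501e+00,  5.50015619e-05,  3.07896624e-01]), 'force': array([-0.09140932, -0.21964616,  0.24640974]), 'ft_torque': array([ 0.0208188 , -0.03083395,  0.04178177]), 'gripper_width': 0.9996492956920924}
scene campos [0.9798524  0.31878204 0.78274333]
red_bottle 0.57 [276. 167.  12.  19.] [ 0.489 -0.183  0.055] top 0.069
yellow_bottle 0.52 [257. 158.  12.  25.] [ 0.496 -0.241  0.053] top 0.07
green_bottle 0.67 [322. 144.  20.  35.] [ 0.361 -0.13   0.057] top 0.083
green_bottle 0.52 [298. 171.  14.  24.] [ 0.476 -0.123  0.055] top 0.07
blue_bottle 0.66 [229. 130.  12.  23.] [ 0.456 -0.392  0.043] top 0.059
blue_bottle 
[... 771 characters left out ...]
] [ 0.478 -0.203  0.059] top 0.073
green_bottle 0.59 [269. 244.  26.  40.] [ 0.346 -0.156  0.072] top 0.088
green_bottle 0.58 [320. 225.  14.  22.] [ 0.464 -0.143  0.063] top 0.074
green_chip 0.46 [304. 242.  14.  13.] [ 0.425 -0.14   0.013] top 0.016
blue_bottle 0.78 [360. 344.  23.  25.] [ 0.443 -0.412  0.059] top 0.063
blue_chip 0.44 [348. 307.  22.  20.] [ 0.458 -0.323  0.012] top 0.015
storage_rack 0.76 [335. 272.  98. 100.] [ 0.465 -0.253  0.012]
storage_rack 0.64 [330. 283.  23.  14.] [ 0.447 -0.262  0.013]
storage_rack 0.43 [367. 291.  16.  31.] [ 0.496 -0.322  0.063]
[(0.69, array([338., 269.]))]
bench_rack 0.56 [320. 130.  32.  66.] [0.587 0.201 0.014]
[(0.87, array([317., 130.]))]
```

View pics/scene0.png

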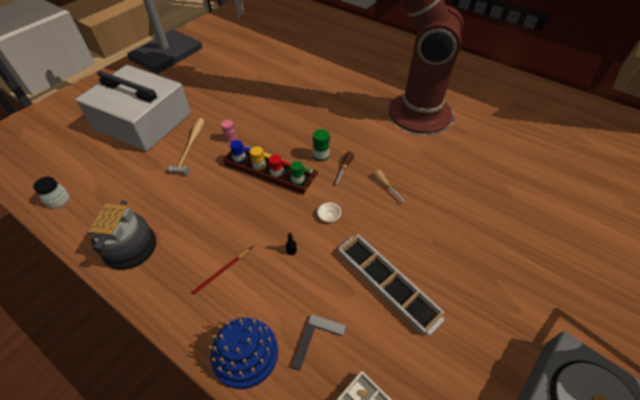

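View pics/side0.png

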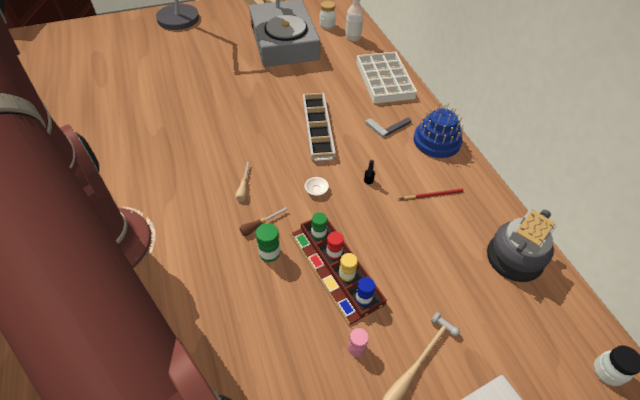

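The storage order from the left is green, red, yellow, blue, and the chips agree: side view at (303,241), (316,261), (331,285), (347,307). The empty bench rack is at scene (390,285). The big green bottle at scene (321,144) and the pink one at (228,130) are the look-alikes. Next I'll measure poses from the depth maps.

```bash
cat >> h.py <<'E'
def rackfit(W,c,lo=.02,hi=.031,rad=.17):
    m=(W[...,2]>lo)&(W[...,2]<hi)&(np.hypot(W[...,0]-c[0],W[...,1]-c[1])<rad)
    m8=m.astype(np.uint8); m8=cv2.morphologyEx(m8,cv2.MORPH_CLOSE,np.ones((9,9),np.uint8))
    n,l,st,ce=cv2.connectedComponentsWithStats(m8); k=1+np.argmax(st[1:,4]); p=W[m&(l==k)][:,:2]
    (cx,cy),(a,b),ang=cv2.minAreaRect((p*1000).astype(np.float32))
    ang=np.radians(ang)
    if a>b: ang-=np.pi/2
    th=(ang+np.pi/2)%np.pi-np.pi/2
    R=np.array([[np.cos(th),-np.sin(th)],[np.sin(th),np.cos(th)]]);q=p@R
    lo_,hi_=np.percentile(q,1,axis=0),np.percentile(q,99,axis=0)
    return np.round(((lo_+hi_)/2)@R.T,4),round(th,3),np.round(hi_-lo_,4),len(p)
def cap(W,c,z0=.066,z1=.078,r=.025):
    m=(W[...,2]>z0)&(W[...,2]<z1)&(np.hypot(W[...,0]-c[0],W[...,1]-c[1])<r);p=W[m]
    if len(p)<4: return None
    (x,y),rr=cv2.minEnclosingCircle((p[:,:2]*1000).astype(np.float32))
    return np.round([x,y,rr,1000*np.median(p[:,2]),len(p)],1),np.round(p.mean(0)*1000,1)
E
python3 - <<'E'
from h import *
for c in("scene","side"):
    s=snapshot(c);W=deproj(s)
    print(c,"bench",rackfit(W,(.589,.215)),"stor",rackfit(W,(.49,-.22),.018,.03))
    for n,p in dict(g=(.474,-.133),r=(.485,-.193),y=(.493,-.252),b=(.503,-.313)).items(): print(n,cap(W,p))
    for n in["red","yellow","green","blue"]:
        for d in silhouettes(c,n+"_chip"): print(n,round(d["conf"],2),np.round(np.nanmean(W[d["mask"]],0),3))
E
```

```text
scene bench (array([0.5874, 0.2154]), np.float64(-0.231), array([0.063 , 0.2509]), 869) stor (array([ 0.4866, -0.2197]), np.float64(0.184), array([0.0629, 0.2511]), 574)
g (array([ 468.4, -130.8,   17.4,   67.8,   90. ]), array([ 468.2, -130. ,   67.9]))
r (array([ 483.4, -188.6,   16.9,   67.5,   88. ]), array([ 483. , -189.6,   67.7]))
y (array([ 489.5, -250.6,   17.3,   67.8,   82. ]), array([ 489.4, -249.8,   67.8]))
b (array([ 501.2, -312.4,   17.3,   67.6,   78. ]), array([ 501.3, -312. ,   67.7]))
yellow 0.38 [ 0.494 -0.244  0.047]
side bench (array([0.5873, 0.2116]), np.float64(-0.228), array([0.062 , 0.2538]), 515) stor (array([ 0.4853, -0.2243]), np.float64(0.179), array([0.0627, 0.2502]), 978)
g (array([ 466.6, -134.4,   17.4,   71.4,  162. ]), array([ 466.4, -135.1,   71.1]))
r (array([ 481. , -194. ,   17.6,   70.9,  183. ]), array([ 481.1, -195. ,   70.7]))
y (array([ 487.8, -254.5,   18.2,   71.1,  201. ]), array([ 487.3, -254.5,   71. ]))
b (array([ 499.6, -315.8,   16.9,   70.8,  216. ]), array([ 499.4, -316.9,   70.8]))
red 0.53 [ 0.436 -0.201  0.012]
red 0.5 [ 0.478 -0.201  0.051]
yellow 0.66 [ 0.447 -0.262  0.013]
blue 0.62 [ 0.459 -0.324  0.013]
```

>>> play_rows --commands '[30,30.5,-5,0.144,75,30,30.5,-5,0.144,75,30,30.5,-5,0.144,75,30,30.5,-5,0.144,75,30,30.5,-5,0.144,75,30,30.5,-5,0.144,75,30,30.5,-5,0.144,75,30,30.5,-5,0.144,75,30,30.5,-5,0.144,75,30,30.5,-5,0.144,75]' --force 20

```text
time: 3.05
eef_pos: [0.4979, -0.3137, 0.1408]
ee_rot: [3.141, 0.001, 1.752]
force: [0.4, -0.5, -0.1]
gripper_width: 0.805
```

>>> play_rows --commands '[0,0,0,0,75,0,0,0,0,75]'

```text
time: 3.3
eef_pos: [0.4963, -0.3154, 0.1407]
ee_rot: [-3.141, 0.001, 1.746]
force: [-0.2, -0.8, 1.0]
gripper_width: 0.806
```

```bash
cat >> h.py <<'E'
def wrist():
    from scipy.spatial.transform import Rotation as Ro
    st=state();s=snapshot("wrist");K=s["camera_matrix"];z=s["z_map"];v,u=np.mgrid[:400,:640]
    P=np.stack([(u-K[0,2])/K[0,0]*z,(v-K[1,2])/K[1,1]*z,z],-1)
    T=np.array(s["T_tool_cam"]);P=P@T[:3,:3].T+T[:3,3]
    W=P@Ro.from_euler("xyz",st["ee_rot"]).as_matrix().T+st["eef_pos"];W[z<=0]=np.nan
    return s,W,st
E
python3 - <<'E'
from h import *
s,W,st=wrist();cv2.imwrite("pics/w0.png",s["image"][...,::-1]);print(st["eef_pos"],st["ee_rot"])
for n,p in dict(g=(.468,-.133),r=(.482,-.191),y=(.489,-.252),b=(.5,-.314)).items(): print(n,cap(W,p))
print(rackfit(W,(.486,-.222),.018,.03))
E
```

```text
[ 0.49630863 -0.31541088  0.14067149] [-3.14050555e+00  7.96718139e-04  1.74631757e+00]
g None
r (array([ 480.6, -195. ,   17.3,   68.9, 1546. ]), array([ 480.5, -195.2,   68.9]))
y (array([ 487.5, -254.3,   17.2,   69. , 1281. ]), array([ 487.4, -254. ,   69. ]))
b (array([ 499.4, -316.9,   17.4,   69.1, 1090. ]), array([ 499.4, -316.5,   69. ]))
(array([ 0.4889, -0.2485]), np.float64(0.185), array([0.0617, 0.2012]), 3306)
```

View pics/w0.png

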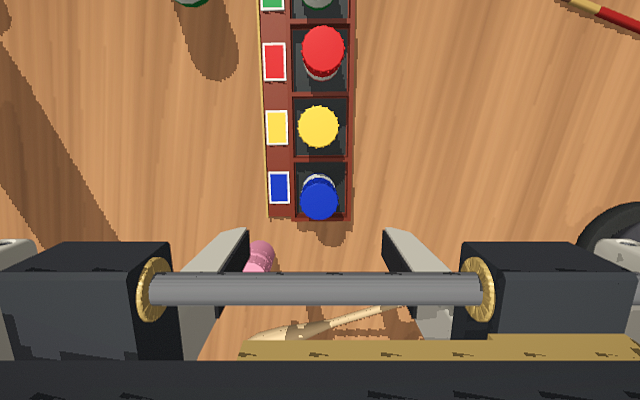

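The wrist view shows the chips and caps in the order blue, yellow, red, green going up the picture. The blue cap at (319,198) fits to (499.4,-316.7) mm, the same as the side camera gives. Next I go down and grip.

>>> play_rows --commands '[3,-1,-20,0,75,0,0,-25,0,75,0,0,-25,0,75,0,0,-20,0,75,0,0,-12,0,75,0,0,0,0,28,0,0,0,0,28,0,0,0,0,28,0,0,0,0,28,0,0,0,0,28]'

```text
time: 4.6
eef_pos: [0.5, -0.3155, 0.0391]
ee_rot: [3.141, 0.0, 1.748]
force: [0.1, 0.1, 0.9]
gripper_width: 0.353
```

>>> play_rows --commands '[0,0,0,0,28,0,0,4,0,28,0,0,10,0,28,0,0,20,0,28,0,0,30,0,28,0,0,30,0,28,0,0,16,0,28]'

```text
time: 5.48
eef_pos: [0.5007, -0.3156, 0.1508]
ee_rot: [3.139, 0.002, 1.748]
force: [-0.8, 0.0, -0.6]
gripper_width: 0.346
```

>>> play_rows --commands '[3,20,0,-0.04,28,6,42,0,-0.04,28,6,48,0,-0.04,28,7,50,0,-0.04,28,7,50,0,-0.04,28,7,50,0,-0.04,28,7,50,0,-0.04,28,8,50,0,-0.04,28,7,45,0,-0.04,28,7,32,0,-0.04,28]'

```text
time: 6.72
eef_pos: [0.5643, 0.1245, 0.1485]
ee_rot: [-3.14, -0.001, 1.349]
force: [0.1, -0.4, -1.0]
gripper_width: 0.348
```

>>> play_rows --commands '[0,0,0,0,28,0,0,0,0,28,0,0,0,0,28]'

```text
time: 7.1
eef_pos: [0.5648, 0.1194, 0.1486]
ee_rot: [-3.141, 0.001, 1.345]
force: [-0.8, -0.5, -1.5]
gripper_width: 0.347
```

Run:
```python
from h import *
s,W,st=wrist();cv2.imwrite("pics/w1.png",s["image"][...,::-1]);print(st["eef_pos"],st["ee_rot"],st["gripper_width"])
for c in ("wrist","scene","side"):
    if c!="wrist": W=deproj(snapshot(c))
    print(c,rackfit(W,(.587,.212),.018,.03))
    for d in silhouettes(c,"blue_bottle"):
        w=W[d["mask"]];print(round(d["conf"],2),np.round(d["box"]),np.round(np.nanmedian(w,0),3),np.round(np.nanpercentile(w[:,2],[2,98]),3))
```

```text
[0.56480877 0.11938045 0.14855086] [-3.14121828e+00  1.49295180e-03  1.34519634e+00] 0.3465662559322949
wrist (array([0.5805, 0.1888]), np.float64(-0.227), array([0.0618, 0.1984]), 2989)
0.58 [316. 232.  59.  79.] [0.566 0.124 0.178] [0.124 0.18 ]
scene (array([0.5873, 0.2156]), np.float64(-0.23), array([0.0634, 0.2507]), 963)
0.82 [229. 132.  17.  23.] [ 0.456 -0.393  0.038] [0.001 0.059]
0.74 [363. 221.  17.  26.] [0.576 0.129 0.157] [0.12 0.18]
side (array([0.5866, 0.2087]), np.float64(-0.23), array([0.062, 0.259]), 449)
0.96 [358. 346.  22.  28.] [ 0.444 -0.412  0.059] [0.002 0.063]
0.71 [324. 108.  18.  28.] [0.562 0.108 0.162] [0.124 0.183]
```

View pics/w1.png

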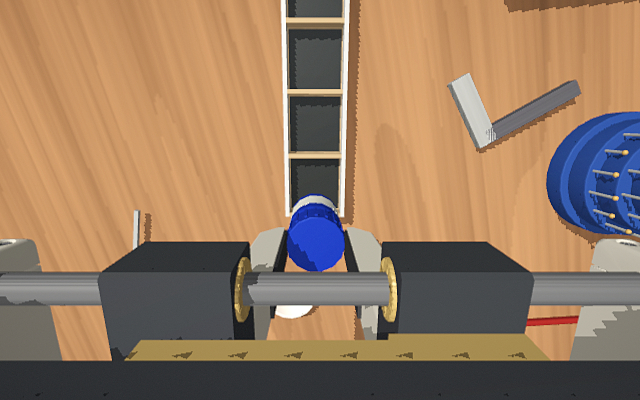

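The held blue bottle is upright at (316,232) and the bench rack runs straight up the picture, with dividers at rows 155, 92 and 20. I'll pin the along-row position from the dividers.

```bash
cat >> h.py <<'E'
def dividers(W,th=-.23,c0=(.587,.213)):
    d=W[...,:2]-np.array(c0);x=d[...,0]*np.cos(th)+d[...,1]*np.sin(th);y=-d[...,0]*np.sin(th)+d[...,1]*np.cos(th)
    top=(W[...,2]>.02)&(W[...,2]<.032)&(abs(y)<.15)
    m=top&(abs(x)<.018)
    out=[]
    for k in(-.126,-.062,0,.062,.126):
        q=y[m&(abs(y-k)<.015)]
        if len(q)>5: out.append((k,round((np.percentile(q,2)+np.percentile(q,98))/2,4),round(np.ptp(q),4),len(q)))
    q=x[top&(abs(x)<.045)]
    return out,"x",np.round([np.percentile(q,1),np.percentile(q,99)],4)
E
python3 - <<'E'
from h import *
print(dividers(wrist()[1]))
for c in("scene","side"): print(c,dividers(deproj(snapshot(c))))
E
```

```text
([(-0.062, np.float64(-0.0634), np.float64(0.0043), 171), (0, np.float64(-0.0017), np.float64(0.0039), 184), (0.062, np.float64(0.0602), np.float64(0.0044), 240)], 'x', array([-0.0318,  0.03  ]))
scene ([(-0.126, np.float64(-0.1213), np.float64(0.0054), 33), (-0.062, np.float64(-0.0596), np.float64(0.0051), 34), (0, np.float64(0.0024), np.float64(0.0045), 39), (0.062, np.float64(0.0644), np.float64(0.0046), 38), (0.126, np.float64(0.1266), np.float64(0.003), 33)], 'x', array([-0.0318,  0.0313]))
side ([(-0.126, np.float64(-0.1249), np.float64(0.0113), 42), (-0.062, np.float64(-0.0627), np.float64(0.0064), 40), (0, np.float64(-0.0018), np.float64(0.0098), 32), (0.062, np.float64(0.0618), np.float64(0.0084), 20), (0.126, np.float64(0.123), np.float64(0.0117), 15)], 'x', array([-0.0304,  0.0316]))
```

>>> play_rows --commands '[0.5,2.5,-20,0,28,0,0,-25,0,28,0,0,-25,0,28,0,0,-20,0,28,0,0,-10,0,28,0,0,-4,0,28,0,0,-3,0,28,0,0,0,0,28,0,0,0,0,28]'

```text
time: 8.68
eef_pos: [0.5658, 0.1242, 0.0423]
ee_rot: [3.141, -0.0, 1.348]
force: [0.3, -0.6, -0.4]
gripper_width: 0.348
```

>>> play_rows --commands '[-0.5,-2,-2,0,28,0,0,-1,0,28,0,0,0,0,28]'

```text
time: 9.05
eef_pos: [0.565, 0.122, 0.0391]
ee_rot: [3.141, 0.0, 1.348]
force: [-0.9, -0.2, 2.2]
gripper_width: 0.349
```

>>> play_rows --commands '[0,0,0,0,40,0,0,0,0,60,0,0,0,0,70,0,0,0,0,70,0,0,10,0,70,0,0,25,0,70,0,0,30,0,70,0,0,30,0,70,0,0,15,0,70]'

```text
time: 10.18
eef_pos: [0.5659, 0.1225, 0.1511]
ee_rot: [3.139, -0.002, 1.348]
force: [-0.2, -0.0, 0.2]
gripper_width: 0.753
```

Run:
```python
from h import *
st=state();print(st["eef_pos"],st["gripper_width"])
for c in("scene","side"):
    W=deproj(snapshot(c));print(c,cap(W,(.566,.122)))
```

```text
[0.56588818 0.12246456 0.15105881] 0.753416155745272
scene (array([566. , 124.7,  17.8,  68.6, 153. ]), array([566.5, 124.4,  68.6]))
side (array([566.9, 120.1,  19.5,  70.6, 111. ]), array([564.9, 118.6,  70.6]))
```

Blue stands in bay 4, with the cap at (566,122) mm, averaged over two cameras. Next is yellow.

>>> play_rows --commands '[-5,-20,0,0.04,70,-8,-36,0,0.04,70,-9,-45,0,0.04,70,-9,-45,0,0.04,70,-9,-45,0,0.04,70,-9,-45,0,0.04,70,-9,-45,0,0.04,70,-8,-42,0,0.04,70,-8,-35,0,0.04,70,-5,-19,-10,0.04,70]'

```text
time: 11.52
eef_pos: [0.4847, -0.2576, 0.1377]
ee_rot: [-3.14, 0.0, 1.746]
force: [0.2, 0.3, 0.8]
gripper_width: 0.751
```

>>> play_rows --commands '[0,0,-15,0,70,0,0,-15,0,70,0,0,0,0,70]'

```text
time: 11.9
eef_pos: [0.4852, -0.2527, 0.1069]
ee_rot: [-3.139, -0.003, 1.75]
force: [0.8, -0.2, 0.1]
gripper_width: 0.751
```

>>> play_rows --commands '[2,-1,-20,0,70,0,0,-25,0,70,0,0,-15,0,70,0,0,-8,0,70,0,0,0,0,70,0,0,0,0,28,0,0,0,0,28,0,0,0,0,28,0,0,0,0,28,0,0,0,0,28]'

```text
time: 13.15
eef_pos: [0.488, -0.256, 0.0409]
ee_rot: [3.142, 0.0, 1.748]
force: [-0.1, -0.1, 0.5]
gripper_width: 0.338
```

>>> play_rows --commands '[0,0,0,0,28,0,0,4,0,28,0,0,10,0,28,0,0,20,0,28,0,0,30,0,28,0,0,30,0,28,0,0,16,0,28]'

```text
time: 14.02
eef_pos: [0.4887, -0.2561, 0.1528]
ee_rot: [3.139, 0.002, 1.748]
force: [-0.2, -0.3, -1.5]
gripper_width: 0.338
```

>>> play_rows --commands '[5,20,0,-0.04,28,9,42,0,-0.04,28,10,48,0,-0.04,28,10,50,0,-0.04,28,10,50,0,-0.04,28,10,50,0,-0.04,28,10,50,0,-0.04,28,10,50,0,-0.04,28,9,45,0,-0.04,28,7,31,0,-0.04,28]'

```text
time: 15.28
eef_pos: [0.5773, 0.1831, 0.1504]
ee_rot: [-3.14, -0.001, 1.35]
force: [1.5, -0.5, -1.4]
gripper_width: 0.332
```

>>> play_rows --commands '[0,0,-10,0,28,0,0,-10,0,28,0,0,0,0,28,0,0,0,0,28]'

```text
time: 15.78
eef_pos: [0.5781, 0.1786, 0.1307]
ee_rot: [-3.142, 0.001, 1.346]
force: [0.9, 0.0, -0.7]
gripper_width: 0.335
```

>>> play_rows --commands '[0.5,0,-20,0,28,0,0,-25,0,28,0,0,-22,0,28,0,0,-12,0,28,0,0,-5,0,28,0,0,0,0,28,0,0,0,0,28]'

```text
time: 16.65
eef_pos: [0.5791, 0.1804, 0.0476]
ee_rot: [3.14, -0.001, 1.348]
force: [0.3, 0.4, -1.0]
gripper_width: 0.338
```

>>> play_rows --commands '[0,0,-4,0,28,0,0,-2,0,28,0,0,-1,0,28,0,0,0,0,28]'

```text
time: 17.15
eef_pos: [0.5786, 0.1802, 0.0409]
ee_rot: [3.141, -0.0, 1.348]
force: [-1.6, -0.7, 5.5]
gripper_width: 0.339
```

Floor contact shows (5.5 N). I release, rise and go for red at (481,-195).

>>> play_rows --commands '[0,0,0,0,40,0,0,0,0,60,0,0,0,0,70,0,0,0,0,70,0,0,10,0,70,0,0,25,0,70,0,0,30,0,70,0,0,30,0,70,0,0,10,0,70]'

```text
time: 18.27
eef_pos: [0.5797, 0.1807, 0.1473]
ee_rot: [3.138, -0.003, 1.348]
force: [0.9, -0.1, -1.2]
gripper_width: 0.75
```

>>> play_rows --commands '[-6,-20,0,0.04,70,-10,-36,0,0.04,70,-11,-45,0,0.04,70,-11,-45,0,0.04,70,-11,-45,0,0.04,70,-11,-45,0,0.04,70,-11,-45,0,0.04,70,-10,-42,0,0.04,70,-10,-34,0,0.04,70,-6,-19,-10,0.04,70]'

```text
time: 19.52
eef_pos: [0.4806, -0.1985, 0.1346]
ee_rot: [-3.141, 0.001, 1.746]
force: [-0.4, 1.1, 0.0]
gripper_width: 0.75
```

>>> play_rows --commands '[0,0,-15,0,70,0,0,-10,0,70,0,0,0,0,70]'

```text
time: 19.9
eef_pos: [0.4812, -0.194, 0.1087]
ee_rot: [-3.14, -0.002, 1.75]
force: [-0.6, -0.1, 0.2]
gripper_width: 0.756
```

Run:
```python
from h import *
st=state();print(st["eef_pos"],st["gripper_width"])
s,W,_=wrist()
for p in((.481,-.195),(.467,-.134)):print("wrist",cap(W,p))
for c in("scene","side"):
    s=snapshot(c);W=deproj(s);print(c,[cap(W,p) for p in((.566,.122),(.579,.181),(.481,-.192),(.467,-.133))])
    cv2.imwrite(f"pics/{c}1.png",s["image"][...,::-1])
```

```text
[ 0.48119002 -0.19398284  0.10868442] 0.7557289575447749
wrist (array([ 480.8, -194.7,   17.3,   69. , 1390. ]), array([ 480.6, -194.1,   69. ]))
wrist (array([ 466. , -134.6,   17.2,   69. , 1644. ]), array([ 466. , -134.3,   69. ]))
scene [(array([565.9, 123.3,  18.1,  68.2, 154. ]), array([566.3, 124.2,  68.3])), (array([581.1, 185.1,  17.7,  68.6, 169. ]), array([581.5, 185.7,  68.6])), (array([ 482.3, -190.4,   16.6,   67.8,   84. ]), array([ 482.8, -190.1,   67.9])), (array([ 467.8, -130.7,   17.1,   67.9,   87. ]), array([ 468.4, -129.5,   68. ]))]
side [(array([563.3, 120.7,  17.2,  71.1,  73. ]), array([560.6, 120.8,  71.1])), (array([580.1, 180.5,  17.7,  71.2,  98. ]), array([579.4, 179.5,  71. ])), (array([ 480.8, -193.8,   17.7,   70.8,  181. ]), array([ 481.1, -195. ,   70.7])), (array([ 467.3, -135.3,   16.7,   70.2,   22. ]), array([ 464.7, -136.3,   69.8]))]
```

View pics/scene1.png

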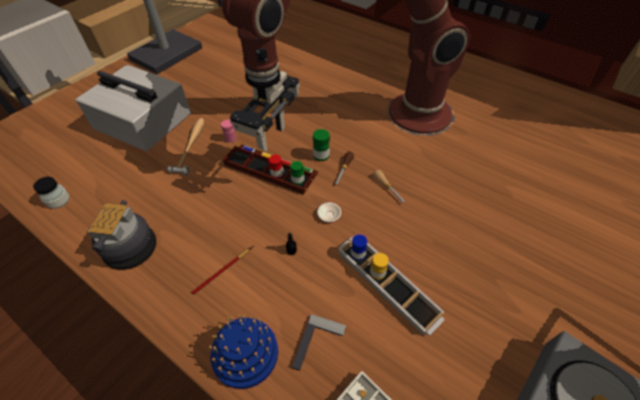

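Blue (359,245) and yellow (380,266) stand upright in the right-hand bays. The gripper is over red, so I pick it.

>>> play_rows --commands '[0,0,-20,0,70,0,0,-25,0,70,0,0,-15,0,70,0,0,-9,0,70,0,0,0,0,70,0,0,0,0,28,0,0,0,0,28,0,0,0,0,28,0,0,0,0,28,0,0,0,0,28]'

```text
time: 21.3
eef_pos: [0.4814, -0.196, 0.0409]
ee_rot: [-3.142, 0.0, 1.748]
force: [-0.8, 0.2, 1.5]
gripper_width: 0.339
```

>>> play_rows --commands '[0,0,0,0,28,0,0,4,0,28,0,0,10,0,28,0,0,20,0,28,0,0,30,0,28,0,0,30,0,28,0,0,16,0,28]'

```text
time: 22.18
eef_pos: [0.4822, -0.196, 0.153]
ee_rot: [3.139, 0.001, 1.748]
force: [-0.0, 0.1, -0.3]
gripper_width: 0.34
```

>>> play_rows --commands '[6,20,0,-0.04,28,11,42,0,-0.04,28,12,48,0,-0.04,28,12,50,0,-0.04,28,12,50,0,-0.04,28,12,50,0,-0.04,28,12,50,0,-0.04,28,12,50,0,-0.04,28,12,45,0,-0.04,28,9,31,0,-0.04,28]'

```text
time: 23.42
eef_pos: [0.591, 0.2433, 0.1513]
ee_rot: [-3.141, -0.002, 1.349]
force: [0.2, -0.3, -0.9]
gripper_width: 0.335
```

>>> play_rows --commands '[0,0,-10,0,28,0,0,-20,0,28,0,0,-25,0,28,0,0,-22,0,28,0,0,-20,0,28,0,0,-7,0,28,0,0,0,0,28,0,0,0,0,28]'

```text
time: 24.42
eef_pos: [0.5921, 0.2401, 0.0477]
ee_rot: [3.14, -0.001, 1.348]
force: [-1.0, 0.7, -0.6]
gripper_width: 0.34
```

>>> play_rows --commands '[1,0,-4,0,28,0,0,-2,0,28,0,0,-1,0,28,0,0,0,0,28]'

```text
time: 24.92
eef_pos: [0.5927, 0.2405, 0.0408]
ee_rot: [3.141, -0.001, 1.348]
force: [-0.7, -0.6, 5.5]
gripper_width: 0.336
```

>>> play_rows --commands '[0,0,0,0,40,0,0,0,0,60,0,0,0,0,70,0,0,0,0,70,0,0,10,0,70,0,0,25,0,70,0,0,30,0,70,0,0,30,0,70,0,0,10,0,70]'

```text
time: 26.05
eef_pos: [0.5937, 0.2409, 0.1475]
ee_rot: [3.138, -0.003, 1.348]
force: [0.1, -0.4, 0.2]
gripper_width: 0.751
```

>>> play_rows --commands '[-9,-20,0,0.04,70,-13,-36,0,0.04,70,-14,-45,0,0.04,70,-14,-45,0,0.04,70,-14,-45,0,0.04,70,-14,-45,0,0.04,70,-14,-45,0,0.04,70,-14,-42,0,0.04,70,-12,-34,0,0.04,70,-8,-18,-10,0.04,70]'

```text
time: 27.3
eef_pos: [0.4656, -0.1375, 0.1346]
ee_rot: [-3.141, 0.001, 1.746]
force: [0.3, 0.1, -0.1]
gripper_width: 0.754
```

>>> play_rows --commands '[0,0,-15,0,70,0,0,-10,0,70,0,0,0,0,70]'

```text
time: 27.68
eef_pos: [0.4662, -0.1332, 0.1087]
ee_rot: [-3.14, -0.002, 1.75]
force: [-0.5, -0.7, -0.1]
gripper_width: 0.751
```

Run:
```python
from h import *
s,W,st=wrist();print(st["eef_pos"],st["gripper_width"],cap(W,(.467,-.134)))
for c in("scene","side"):
    s=snapshot(c);W=deproj(s);print(c,[cap(W,p)[0] for p in((.566,.122),(.579,.181),(.593,.242))])
```

```text
[ 0.4662034  -0.13321308  0.1087305 ] 0.7513056790177416 (array([ 466.1, -134.3,   17.3,   69. , 1382. ]), array([ 465.8, -133.7,   69. ]))
scene [array([565.4, 124.2,  17.6,  68.4, 152. ]), array([580.4, 185. ,  16.9,  68.6, 174. ]), array([595.3, 245.7,  17.3,  68.7, 194. ])]Traceback (most recent call last):
  File "<stdin>", line 4, in <module>
TypeError: 'NoneType' object is not subscriptable
```

>>> play_rows --commands '[0,0,-20,0,70,0,0,-25,0,70,0,0,-15,0,70,0,0,-9,0,70,0,0,0,0,70,0,0,0,0,28,0,0,0,0,28,0,0,0,0,28,0,0,0,0,28,0,0,0,0,28]'

```text
time: 29.08
eef_pos: [0.4664, -0.135, 0.0409]
ee_rot: [-3.142, 0.0, 1.748]
force: [-0.3, -0.0, 2.4]
gripper_width: 0.337
```

>>> play_rows --commands '[0,0,0,0,28,0,0,4,0,28,0,0,10,0,28,0,0,20,0,28,0,0,30,0,28,0,0,30,0,28,0,0,16,0,28]'

```text
time: 29.95
eef_pos: [0.4671, -0.1349, 0.1528]
ee_rot: [3.139, 0.001, 1.748]
force: [-0.9, -0.2, -1.3]
gripper_width: 0.34
```

>>> play_rows --commands '[9,20,0,-0.04,28,14,42,0,-0.04,28,15,48,0,-0.04,28,15,50,0,-0.04,28,15,50,0,-0.04,28,15,50,0,-0.04,28,15,50,0,-0.04,28,15,50,0,-0.04,28,15,45,0,-0.04,28,12,31,0,-0.04,28]'

```text
time: 31.2
eef_pos: [0.6058, 0.3042, 0.1511]
ee_rot: [-3.14, -0.001, 1.349]
force: [0.8, -0.0, -0.7]
gripper_width: 0.339
```

>>> play_rows --commands '[0,0,-10,0,28,0,0,-20,0,28,0,0,-25,0,28,0,0,-22,0,28,0,0,-20,0,28,0,0,-7,0,28,0,0,0,0,28,0,0,0,0,28]'

```text
time: 32.2
eef_pos: [0.6071, 0.3015, 0.0478]
ee_rot: [3.14, -0.001, 1.348]
force: [0.5, 0.1, -0.8]
gripper_width: 0.338
```

>>> play_rows --commands '[0,0,-4,0,28,0,0,-2,0,28,0,0,-1,0,28,0,0,0,0,28]'

```text
time: 32.7
eef_pos: [0.6067, 0.3016, 0.0409]
ee_rot: [3.141, -0.001, 1.348]
force: [-1.8, -0.5, 5.0]
gripper_width: 0.341
```

>>> play_rows --commands '[0,0,0,0,40,0,0,0,0,60,0,0,0,0,70,0,0,0,0,70,0,0,10,0,70,0,0,25,0,70,0,0,30,0,70,0,0,30,0,70,0,0,30,0,70]'

```text
time: 33.83
eef_pos: [0.6065, 0.3012, 0.1666]
ee_rot: [3.141, -0.001, 1.348]
force: [1.0, 0.0, -0.2]
gripper_width: 0.752
```

>>> play_rows --commands '[-5,-40,0,0,70,-5,-50,0,0,70,-5,-50,0,0,70,-5,-50,0,0,70,-5,-50,0,0,70,0,-30,0,0,70,0,0,0,0,70,0,0,0,0,70]'

```text
time: 34.83
eef_pos: [0.5816, 0.0331, 0.1653]
ee_rot: [3.141, -0.002, 1.35]
force: [0.4, 0.5, 0.2]
gripper_width: 0.753
```

Run:
```python
from h import *
def fr(p,c,th=-.23):
    d=np.array(p)-np.array(c)*1000;return np.round([d[0]*np.cos(th)+d[1]*np.sin(th),-d[0]*np.sin(th)+d[1]*np.cos(th)],1)
for c,ce in(("scene",(.5875,.2154)),("side",(.5868,.2115)),("wrist",(.5863,.2117))):
    if c=="wrist": s,W,_=wrist()
    else: s=snapshot(c);W=deproj(s)
    cv2.imwrite(f"pics/{c}2.png",s["image"][...,::-1]);print(c,dividers(W))
    for n,p in dict(b=(.565,.122),y=(.579,.181),r=(.593,.242),g=(.607,.302)).items():
        k=cap(W,p)
        if k: print(n,k[0],"rack frame",fr(k[0][:2],ce))
```

```text
scene ([(-0.126, np.float64(-0.1216), np.float64(0.0049), 23), (-0.062, np.float64(-0.0668), np.float64(0.0201), 46), (0, np.float64(-0.005), np.float64(0.0199), 49), (0.062, np.float64(0.0571), np.float64(0.0189), 47), (0.126, np.float64(0.1197), np.float64(0.017), 36)], 'x', array([-0.0314,  0.0312]))
b [566.  123.1  17.8  68.6 154. ] rack frame [  0.1 -94.8]
y [581.  185.7  17.   68.5 173. ] rack frame [  0.4 -30.4]
r [595.1 244.6  16.8  68.8 188. ] rack frame [ 0.7 30.2]
g [609.1 304.7  17.2  68.9 207. ] rack frame [ 0.7 91.9]
side ([(-0.126, np.float64(-0.1213), np.float64(0.0237), 54), (-0.062, np.float64(-0.0628), np.float64(0.0047), 6), (0, np.float64(0.0002), np.float64(0.0085), 8)], 'x', array([-0.0304,  0.0315]))
b [565.3 120.   18.3  70.3 108. ] rack frame [ -0.1 -94. ]
y [580.2 180.6  17.7  70.7  88. ] rack frame [  0.6 -31.6]
r [592.2 241.1  17.5  71.3  84. ] rack frame [-1.5 30.1]
g [607.1 303.1  16.8  71.4  21. ] rack frame [-1.1 93.8]
wrist ([(-0.126, np.float64(-0.1252), np.float64(0.0156), 138), (-0.062, np.float64(-0.0566), np.float64(0.0188), 221), (0, np.float64(-0.0018), np.float64(0.0049), 178)], 'x', array([-0.0317,  0.03  ]))
b [ 564.3  120.    17.3   69.  1133. ] rack frame [ -0.5 -94.3]
y [ 579.1  181.4   17.3   68.9 1353. ] rack frame [ -0.1 -31.1]
```

View pics/scene2.png

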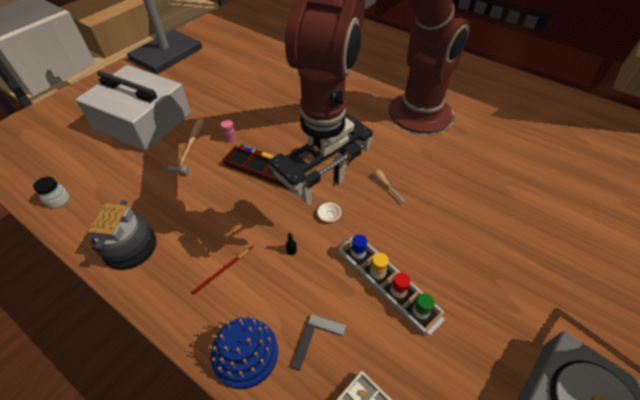

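All four stand upright in the bench rack: blue (359,243), yellow (380,265), red (401,285) and green (425,306), each within about 2 mm of its bay's middle. The arm is clear.

```bash
python3 -c "
from station import *
print(job_done())"
```

```text
the job is handed in; nothing more can be done
None
```

I moved all four bottles to the bench rack in the storage order, from the left green, red, yellow, blue, and handed the job in after about 35 s of robot time.

- **Placement:** My last checks put every bottle upright within about 2 mm of its bay's middle. The scene and side cameras agreed on all four, and the wrist camera on blue and yellow, the only two I got a wrist reading for. Cap tops read 68 to 71 mm above the table, which fits undersides on the 10 mm floors.
- **Handling:** Each bottle met the bay floor at about 2 to 6 N before I released it. The arm ended clear of everything, and I did not go near the pink or the larger green look-alike.
- **Disagreements:** The scene camera's positions along the row sit about 4 mm off the side and wrist cameras. I relied on the wrist and side readings for the moves and used each camera's own rack fit in the final check. In the last pictures the bottles spoiled some of the divider measurements, so the bench-rack position comes from the earlier fits. One side-camera check was blocked and gave no reading.

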